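# Eject the boss and catch it on the chute

## Robot

A 6-joint arm with a two-finger parallel gripper is mounted at the origin on the work surface. World frame = base frame: x ahead of the robot, y to its left, z up, the work surface at z = 0. Lengths are in m, angles in rad, forces in N, time in s.
With the tool pointing down it reaches from about 0.325 to 0.9 m from the base axis. Payload 6.1 kg.
Tool frame: the origin (TCP) lies at the very end of the fingers, on their centre line; the grasp point (between the pads) lies 19 mm behind it; y points along the fingers, z is the direction in which the jaws open and shut, and the axes are right-handed (so a half turn about y gives the same grasp; the last joint's range is limited). The gripper opens to 85 mm and grips with 20 to 120 N. Pads are 22 mm wide; open, the fingers measure 114 mm over their backs; the gripper's body (76 mm by 85 mm) begins 54 mm behind the grasp point. The pads swing forward as they close: fully open they stand 13 mm farther back than shut.
Start: joints at [-1.436, 0.22, 1.526, -0, 1.395, -0.126], TCP at [0.161, -0.604, 0.231] pointing down, gripper open.
Joint ranges: [-2.98, 2.98], [-0.91, 2.08], [0.09, 2.57], [-1.24, 4.39], [0.2, 2.65], [-2.68, 2.68]. Speed limits (rad/s): [2.57, 2.57, 3.01, 3.14, 3.14, 3.14].

## Interface

Orientations are given as [roll, pitch, yaw] about the fixed x, y, z axes, in that order (R = Rz(yaw) Ry(pitch) Rx(roll)).
In Python, from bench import bot, eyes gives the robot as it stands.
- The arm moves only by the tool play_rows, never from a script. Its argument "deltas" is one flat list of numbers, 5 for each row, row after row: the shift along the world's x, y, z in mm, then the turn about the world's z in rad, then the finger opening in mm, from 0 to 85.4. In form: [tx, ty, tz, twist, fingers, tx, ty, tz, twist, fingers, ...]. A call has exactly 8 rows; each row shifts and turns the pose as measured when the row begins; what a row does not reach is not made up. A row lasts 1/8 s, in which the tool goes at most 62.5 mm and 10.7 degrees, less where a joint would pass 70% of its speed; a pose out of reach is approached as far as the arm can. A call with a gripper value outside its range is refused whole. The fingers move at their own pace and stop on an object; the grip force is fixed at half the most. Time passes only in rows, so rows that do not move let the fingers close, or fill a call up. It gives the time, the measured TCP pose, the force and the opening at its end, in the units of the state.
- bot.get_state(): the state, without advancing time (a new reading comes with each control period).
- eyes.get_image(name): name is "scene" or "top"; returns a dict with "color" (400x640x3 uint8, blue, green, red), "intrinsics" (3x3 intrinsics, pixels), "R" (3x3) and "t" (3): a world point X has camera coordinates R X + t. Camera axes: x right, y down, z forward; pixel columns grow to the right and rows downward; lengths in m; the calibration is good to about 2 mm. A picture is of the moment at which its call begins. There is no depth.
- bot.hand_in(): hands the job in, once; it reports no verdict.
The state is a dict: "time_s": time; "joints": joint angles; "dq": joint speeds; "tau": joint torques, N m; "ee_pos": TCP position; "orientation": TCP orientation; "ft_force": force on the tool from outside, world axes, zero at the start; "torque": the same for the moment, N m; "opening": opening from 0.0 (shut) to 1.0 (fully open).
Only numpy, scipy, OpenCV 4.12 (cv2) and the standard library are available. Lean on these libraries where they do the work, as an engineer would, in place of code of your own. Each camera call takes 0.05 s, during which the arm holds its last target.

## Task

A pressed brass boss is sitting in the die of the bench press. Press the ejector paddle down with one finger so that the boss tips out onto the chute, and stop the boss on the chute with your other finger, clear of the die and before it runs off the end. Do not grip or lift the boss, leave the other things alone, and finish still holding: paddle kept down, boss resting against your finger on the chute.

Things in the scene. Friction and masses are not known exactly. Their poses are not given: they have to be found in the camera images.
- press: green cast bench press, fixed. Origin on the table straight below the middle of the die; +y the level direction in which the chute runs down, +x the side of the paddle, z up. Round die nest at the origin, rim 80 mm high, open towards the chute. Base (x -70 to 70, y -310 to 40 mm) at most 51 mm high away from the die; column, head and lever (400 mm tall) at y below -100 mm
- chute: aluminium chute fixed to the press, sloping down at 30 degrees. Origin on its floor, middle of its top edge (75 mm above the table, 22 mm from the die's middle). x runs down the floor, y across, z square to the floor. Floor 120 mm long, 42 mm wide between two walls 9 mm high; open at the lower end. Polished: the boss slides down by itself
- chute_end (a point): middle of the floor at the chute's lower, open end (120 mm down from its top edge, 15 mm above the table)
- ejector (a joint): ejector rocker on a cross shaft at the chute's top edge: 0 at rest, 0.55 rad with the paddle fully down. Pressing the paddle tips up the flap below the boss towards the chute; the boss starts to slide at 0.25 to 0.4 rad. Spring return: about 1.5 N on the paddle to start, about 6 N fully down
- paddle (a point): middle of the top of the ejector's steel thumb paddle, a ribbed 28 x 28 mm plate beside the chute. At rest 64 mm above the table, at x 49, y 49 mm in the press frame (25 mm outside the chute's wall); fully down it is 51 mm above the table and 8 mm nearer the die. Nothing is within 20 mm of it but the chute wall
- boss: domed brass boss lying in the die, 38 mm diameter, 14 mm high with an upright rim of 6.5 mm, about 80 g. Origin in the middle of its flat underside, z through the dome
- done_a: finished brass boss like the other, lying on the table; a bystander
- done_b: finished brass boss lying on the table; a bystander
- done_c: finished brass boss lying on the table; a bystander
- spool: wooden spool of blue thread standing on the table, 44 mm diameter, 68 mm high, origin at its foot; a bystander
- glue: white glue bottle standing on the table, 52 mm diameter, 120 mm high, origin at its foot; a bystander
- brush: brush lying on the table; a bystander
Not all that is in view belongs to the job. What is shaped like the boss but blue is not meant.

How it is judged:
By the outcome, as a careful person would: the job done as asked, in the order asked, and still so for the second after the job is handed in, while the arm keeps its last pose, push and grip.
It also fails if it takes over 29 s, if anything falls off the work surface, if the arm or the gripper's body presses on something with over 40 N, if the wrist force passes 120 N, or if a joint passes its speed limit or range.

## Working session

There is one attempt and no reset: what is moved stays moved. The work goes in short steps, Python scripts to look and compute and a tool call to move; the robot and the scene stay as the last step left them, time stands still between calls to the robot, and variables do not carry over. Pictures are saved under pics/ and viewed, and the job is handed in when it is done.

Besides the shell and the picture viewer there is one more tool, called after ">>>" by a JSON object that holds its "fn" and its "kwargs", one argument or row to a line. play_rows: Moves the arm, as the interface text tells. Its arguments: {"type":"object","properties":{"deltas":{"type":"array"}},"required":["deltas"]}

```bash
mkdir -p pics
python3 - <<'E'
from bench import bot, eyes
import cv2,numpy as np,pickle
s=bot.get_state(); print({k:np.round(v,3).tolist() for k,v in s.items()})
d={}
for n in ("scene","top"):
    i=eyes.get_image(n); d[n]=i; cv2.imwrite(f"pics/{n}0.png",i["color"]); print(n,np.round(i["intrinsics"],1).tolist(),np.round(i["R"],3).tolist(),np.round(i["t"],3).tolist())
pickle.dump(d,open("im0.pkl","wb"))
E
```

```text
{'time_s': 0.0, 'joints': [-1.436, 0.221, 1.528, -0.0, 1.395, -0.126], 'dq': [0.0, 0.0, 0.001, 0.001, -0.002, -0.0], 'tau': [-0.0, -49.69, -38.939, -0.0, 0.011, -0.0], 'ee_pos': [0.161, -0.603, 0.23], 'orientation': [-1.573, 0.0, -2.881], 'ft_force': [0.171, 0.007, 0.279], 'torque': [-0.001, -0.034, 0.008], 'opening': 1.001}
scene [[426.4, 0.0, 311.1], [0.0, 426.4, 201.3], [0.0, 0.0, 1.0]] [[0.417, 0.909, -0.012], [0.571, -0.273, -0.774], [-0.707, 0.316, -0.633]] [-0.376, -0.197, 1.305]
top [[377.5, 0.0, 325.2], [0.0, 377.5, 201.8], [0.0, 0.0, 1.0]] [[-0.012, -1.0, 0.022], [-0.997, 0.01, -0.08], [0.079, -0.022, -0.997]] [0.195, 0.516, 0.774]
```

View pics/scene0.png

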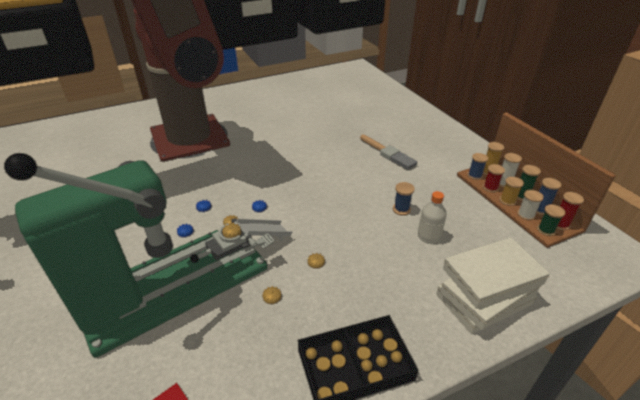

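View pics/top0.png

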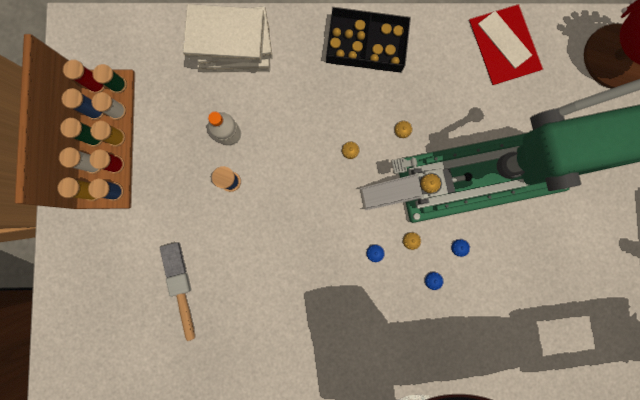

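Run:
```python
import cv2,numpy as np,pickle
d=pickle.load(open("im0.pkl","rb"))
a=d["top"]["color"][100:260,340:540]; b=d["scene"]["color"][180:320,140:340]
cv2.imwrite("pics/c1.png",cv2.resize(a,None,fx=4,fy=4,interpolation=cv2.INTER_CUBIC)[:600])
cv2.imwrite("pics/c2.png",cv2.resize(b,None,fx=4,fy=4,interpolation=cv2.INTER_CUBIC))
```

```text
(no output)
```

View pics/c1.png

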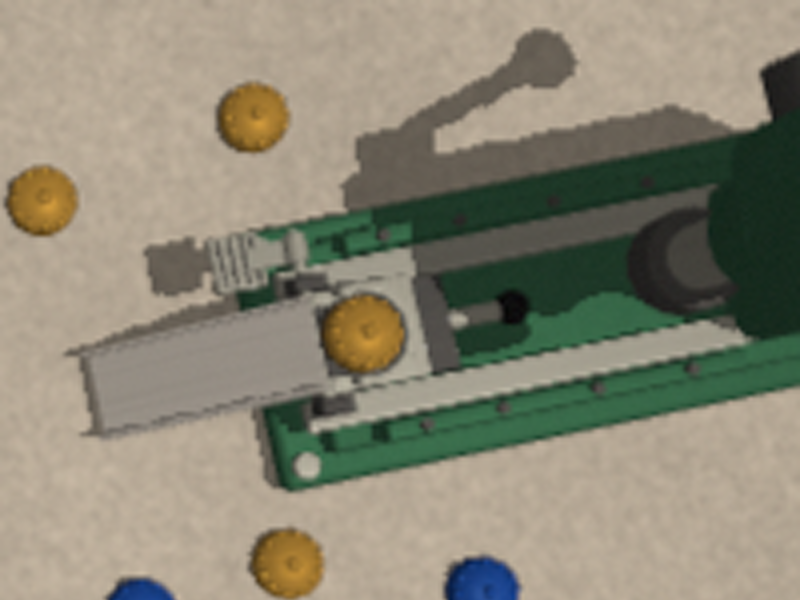

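View pics/c2.png

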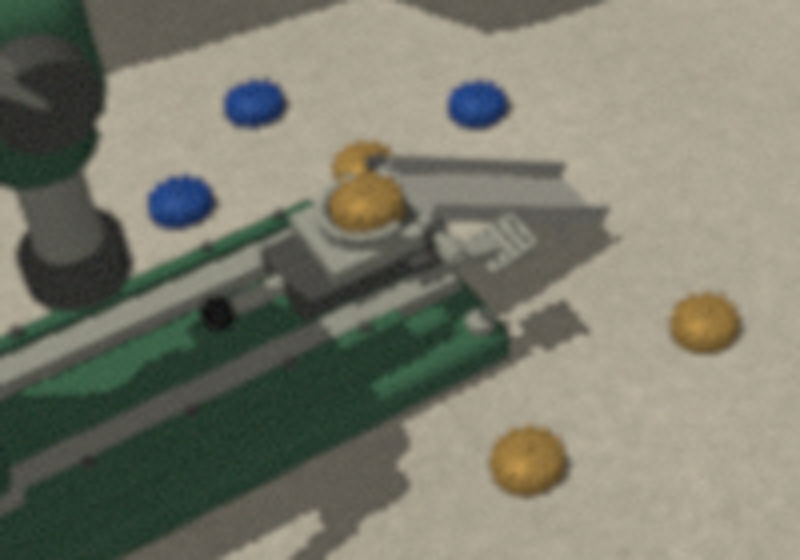

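```bash
cat > h.py <<'E'
import numpy as np,pickle,cv2
def ray(im,u,v,z):
    K,R,t=[np.array(im[k],float) for k in("intrinsics","R","t")]
    c=-R.T@t; d=R.T@np.linalg.solve(K,[u,v,1]); return c+d*(z-c[2])/d[2]
def proj(im,X):
    K,R,t=[np.array(im[k],float) for k in("intrinsics","R","t")]
    p=K@(R@np.array(X,float)+t); return p[:2]/p[2]
E
python3 - <<'E'
from h import *
from scipy.optimize import least_squares
d=pickle.load(open("im0.pkl","rb"))
T,S=d["top"],d["scene"]
for n,im,u,v,z in [("boss",T,430.8,183.3,.08),("bossS",S,231.75,230.7,.08),("pad",T,398,165.5,.064),("padS",S,268.2,238.7,.064),("end",T,363,198,.015),("done",T,403,129,.005),("done",T,350,150,.005),("done",T,412,241,.005)]:
    print(n,np.round(ray(im,u,v,z),4))
obs=[(T,430.8,183.3,(0,0,.08)),(S,231.75,230.7,(0,0,.08)),(T,398,165.5,(.049,.049,.064)),(S,268.2,238.7,(.049,.049,.064)),(T,363,198,(0,.126,.015)),(T,360.5,188,(.022,.1305,.023)),(T,363.75,208.25,(-.022,.1305,.023)),(S,281.3,221.2,(-.022,.1305,.023)),(S,291.8,232.5,(.022,.1305,.023))]
def W(p,P): c,s=np.cos(p[2]),np.sin(p[2]); return np.array([p[0]+c*P[0]-s*P[1],p[1]+s*P[0]+c*P[1],P[2]])
f=lambda p:np.concatenate([proj(o[0],W(p,o[3]))-o[1:3] for o in obs])
r=least_squares(f,[.5,-.25,0],loss="soft_l1"); print(np.round(r.x,4)); print(np.round(f(r.x).reshape(-1,2),1))
for n,P in [("die",(0,0,.08)),("pad",(.049,.049,.064)),("padown",(.049,.041,.051)),("end",(0,.126,.015))]: print(n,np.round(W(r.x,P),4))
np.save("pose.npy",r.x)
E
```

```text
boss [ 0.5476 -0.0162  0.08  ]
bossS [ 0.551  -0.0143  0.08  ]
pad [0.5861 0.0437 0.064 ]
padS [0.5883 0.0489 0.064 ]
end [0.5258 0.1092 0.015 ]
done [0.6767 0.0177 0.005 ]
done [0.6311 0.1341 0.005 ]
done [0.4338 0.0053 0.005 ]
[ 0.5491 -0.015   0.1879]
[[-0.7 -0.8]
 [-0.6 -0.5]
 [ 0.7 -1. ]
 [-3.1  0.9]
 [ 0.2  0.1]
 [-1.1 -0. ]
 [-0.   0.2]
 [ 0.2 -1.2]
 [ 0.4 -1.8]]
die [ 0.5491 -0.015   0.08  ]
pad [0.5881 0.0423 0.064 ]
padown [0.5896 0.0345 0.051 ]
end [0.5255 0.1088 0.015 ]
```

Candidates (top view): boss in the die at (431,183); similar brass ones loose on the table at (403,129), (350,150), (412,241) and small ones in the tray around (370,40); blue ones at (375,253), (460,247), (433,281). By the description it is the one in the die at (431,183), confirmed in the crop. The chute's lower end is at (363,198) and the ribbed paddle at (398,165).

>>> {"fn": "play_rows", "kwargs": {
  "deltas": [28,52,0,0.07,42,28,52,0,0.07,42,28,52,0,0.07,42,28,52,0,0.07,42,28,52,0,0.07,42,28,52,0,0.07,42,21,50,0,0.07,42,21,50,0,0.07,42]
}}

```text
time_s: 1.1
ee_pos: [0.3723, -0.1794, 0.2254]
orientation: [-1.577, 0.002, -2.311]
ft_force: [0.5, -0.8, 0.3]
opening: 0.49
```

>>> {"fn": "play_rows", "kwargs": {
  "deltas": [8,50,0,0.06,42,8,50,0,0.06,42,8,50,0,0.06,42,10,48,0,0.06,42,38,10,0,0.06,42,38,10,0,0.06,42,38,10,0,0.06,42,38,8,0,0,42]
}}

```text
time_s: 2.1
ee_pos: [0.56, 0.0697, 0.2236]
orientation: [-1.578, 0.003, -1.868]
ft_force: [-0.8, -0.7, 0.6]
opening: 0.489
```

```bash
cat > look.py <<'E'
import sys
from h import *
from bench import bot,eyes
tag=sys.argv[1]; s=bot.get_state(); print({k:np.round(s[k],4).tolist() for k in("time_s","ee_pos","orientation","ft_force","opening")})
p=np.load("pose.npy")
yaw=s["orientation"][2]; e=s["ee_pos"]; c,si=np.cos(p[2]),np.sin(p[2]); dx,dy=e[0]-p[0],e[1]-p[1]
print("M press mm",round(1000*(c*dx+si*dy),1),round(1000*(-si*dx+c*dy),1),"jaw deg press",np.degrees(yaw+np.pi/2-p[2]))
d={}
for n,(r,q) in {"top":((100,250),(330,530)),"scene":((120,270),(180,380))}.items():
    if len(sys.argv)>2 and n not in sys.argv[2:]: continue
    im=eyes.get_image(n); d[n]=im
    cv2.imwrite(f"pics/{n}_{tag}.png",cv2.resize(im["color"][r[0]:r[1],q[0]:q[1]],None,fx=4,fy=4,interpolation=cv2.INTER_CUBIC))
pickle.dump(d,open(f"im_{tag}.pkl","wb"))
E
python3 look.py a
```

```text
{'time_s': 2.1, 'ee_pos': [0.56, 0.0697, 0.2236], 'orientation': [-1.5782, 0.0025, -1.8681], 'ft_force': [-0.7722, -0.6587, 0.6048], 'opening': 0.4894}
M press mm 26.5 81.1 jaw deg press -27.800336390472392
```

View pics/scene_a.png

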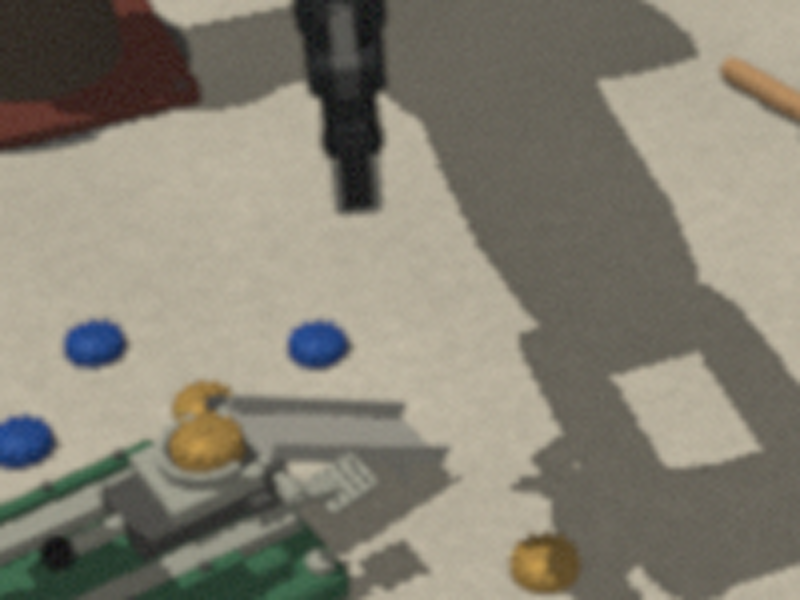

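View pics/top_a.png

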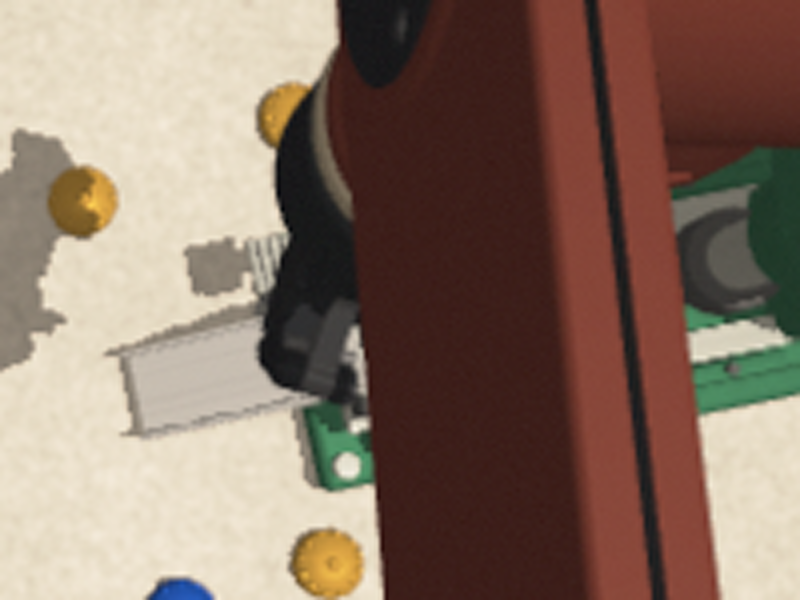

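Run:
```python
from h import *
S=pickle.load(open("im_a.pkl","rb"))["scene"]
e=np.array([.56,.0697,.2236]); ang=-1.8681+np.pi/2; a=np.array([np.cos(ang),np.sin(ang),0]); w=np.array([-a[1],a[0],0])
for h in (0,.003,.006):
  for sw in (-.011,.011):
    for so in(.021,.0355):
      print(h,sw,so,(4*(proj(S,e+a*so+w*sw+[0,0,h])-[180,120])).round())
```

```text
0 -0.011 0.021 [326. 203.]
0 -0.011 0.0355 [327. 221.]
0 0.011 0.021 [374. 199.]
0 0.011 0.0355 [377. 217.]
0.003 -0.011 0.021 [325. 197.]
0.003 -0.011 0.0355 [327. 216.]
0.003 0.011 0.021 [374. 193.]
0.003 0.011 0.0355 [376. 212.]
0.006 -0.011 0.021 [325. 192.]
0.006 -0.011 0.0355 [326. 210.]
0.006 0.011 0.021 [373. 188.]
0.006 0.011 0.0355 [376. 206.]
```

>>> {"fn": "play_rows", "kwargs": {
  "deltas": [0,-4,-20,-0.01,42,0,-4,-25,-0.01,42,0,-4,-25,0,42,0,-2,-25,0,42,0,0,-25,0,42,0,0,-15,0,42,0,0,0,0,42,0,0,0,0,42]
}}

```text
time_s: 3.2
ee_pos: [0.5559, 0.0545, 0.0834]
orientation: [-1.583, 0.001, -1.89]
ft_force: [0.4, 0.9, 0.3]
opening: 0.489
```

```bash
python3 look.py b
```

```text
{'time_s': 3.2, 'ee_pos': [0.5559, 0.0545, 0.0834], 'orientation': [-1.583, 0.0009, -1.8896], 'ft_force': [0.3545, 0.9164, 0.3178], 'opening': 0.4892}
M press mm 19.7 67.0 jaw deg press -29.032774637344
```

View pics/scene_b.png

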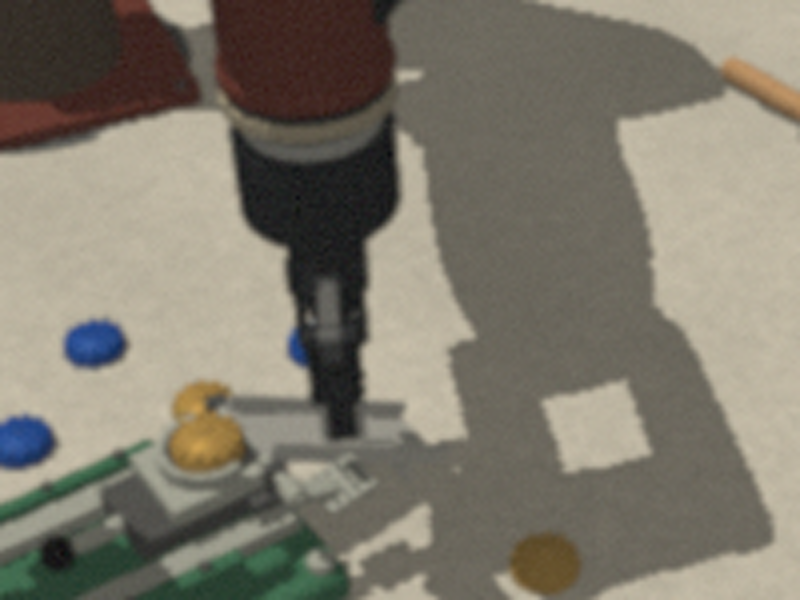

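View pics/top_b.png

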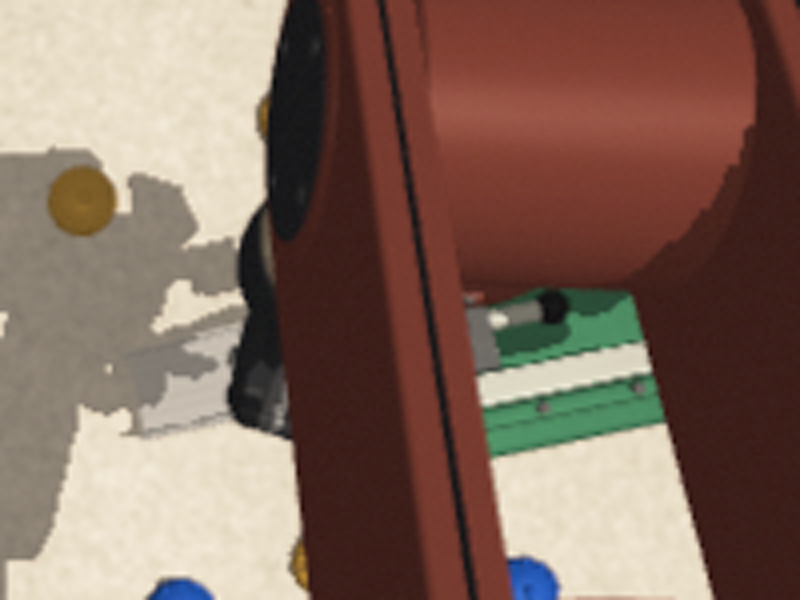

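Run:
```python
from h import *
S=pickle.load(open("im_b.pkl","rb"))["scene"]; p=np.load("pose.npy")
def W(P): c,s=np.cos(p[2]),np.sin(p[2]); return np.array([p[0]+c*P[0]-s*P[1],p[1]+s*P[0]+c*P[1],P[2]])
f=lambda X:(4*(proj(S,X)-[180,120])).round().tolist()
for P in [(.049,.049,.064),(.035,.035,.064),(.063,.035,.064),(.035,.063,.064),(.063,.063,.064)]: print(P,f(W(P)))
e=np.array([.5559,.0545,.0834]); ang=-1.8896+np.pi/2; a=np.array([np.cos(ang),np.sin(ang),0]); w=np.array([-a[1],a[0],0])
for h in (0,.003): print(h,[f(e+a*so+w*sw+[0,0,h]) for sw in(-.011,.011) for so in(.021,.0355)])
im=S["color"][215:265,235:295]; cv2.imwrite("pics/pad.png",cv2.resize(im,None,fx=12,fy=12,interpolation=cv2.INTER_CUBIC))
```

```text
(0.049, 0.049, 0.064) [340.0, 478.0]
(0.035, 0.035, 0.064) [303.0, 474.0]
(0.063, 0.035, 0.064) [331.0, 506.0]
(0.035, 0.063, 0.064) [350.0, 452.0]
(0.063, 0.063, 0.064) [379.0, 483.0]
0 [[318.0, 434.0], [318.0, 454.0], [361.0, 430.0], [362.0, 450.0]]
0.003 [[317.0, 430.0], [318.0, 449.0], [361.0, 426.0], [362.0, 445.0]]
```

View pics/pad.png

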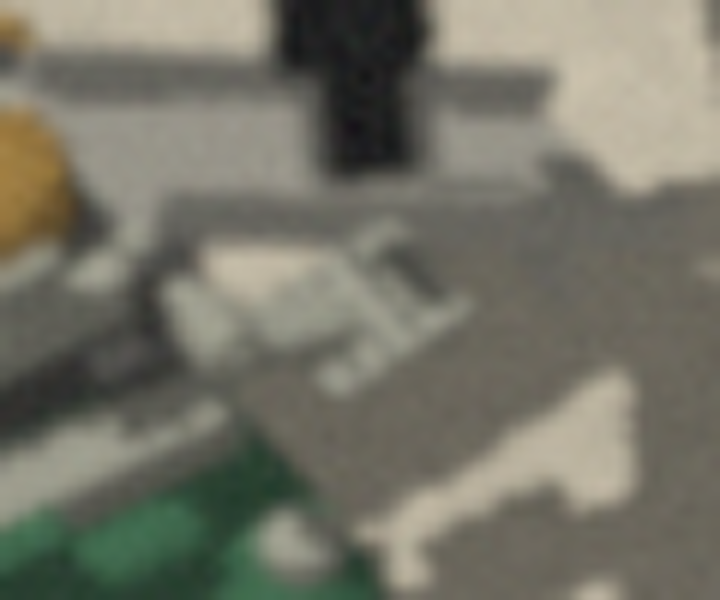

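>>> {"fn": "play_rows", "kwargs": {
  "deltas": [2.5,1.5,0,-0.03,47,2.5,1,0,-0.03,47,0,0,0,0,47,0,0,-5,0,47,0,0,-5,0,47,0,0,-3,0,47,0,0,0,0,47,0,0,0,0,47]
}}

```text
time_s: 4.3
ee_pos: [0.5624, 0.0573, 0.071]
orientation: [-1.58, 0.002, -1.954]
ft_force: [0.1, -0.2, 0.3]
opening: 0.55
```

```bash
python3 look.py c scene
```

```text
{'time_s': 4.3, 'ee_pos': [0.5624, 0.0573, 0.071], 'orientation': [-1.5804, 0.0018, -1.9536], 'ft_force': [0.0703, -0.2395, 0.3238], 'opening': 0.5502}
M press mm 26.6 68.5 jaw deg press -32.70163589878814
```

View pics/scene_c.png

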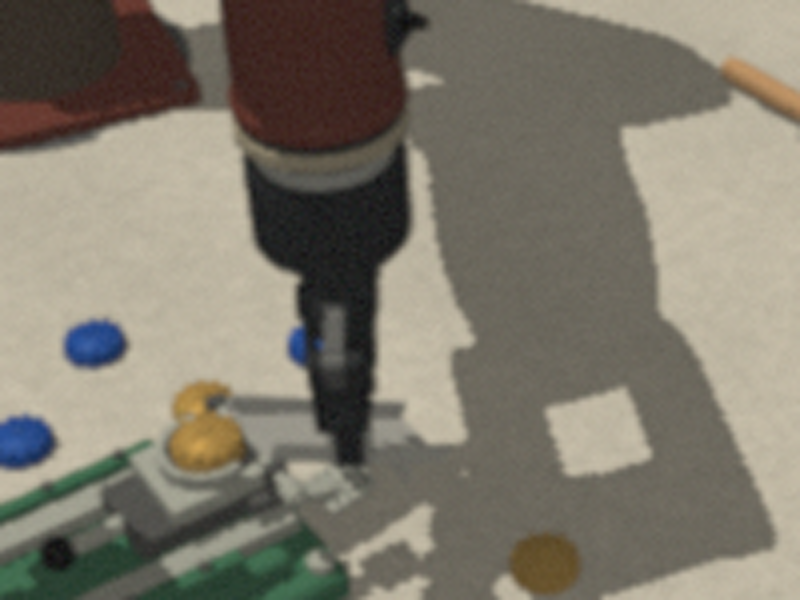

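>>> {"fn": "play_rows", "kwargs": {
  "deltas": [0,0,-2,0,47,0,0,-2,0,47,0,0,-2,0,47,0,0,0,0,47,0,0,0,0,47,0,0,0,0,47,0,0,0,0,47,0,0,0,0,47]
}}

```text
time_s: 5.35
ee_pos: [0.5628, 0.0573, 0.065]
orientation: [-1.58, 0.002, -1.954]
ft_force: [-0.2, -0.5, -0.1]
opening: 0.55
```

>>> {"fn": "play_rows", "kwargs": {
  "deltas": [0,0,-1.5,0,47,0,0,0,0,47,0,0,0,0,47,0,0,0,0,47,0,0,0,0,47,0,0,0,0,47,0,0,0,0,47,0,0,0,0,47]
}}

```text
time_s: 6.35
ee_pos: [0.5629, 0.0572, 0.0638]
orientation: [-1.579, 0.002, -1.954]
ft_force: [-0.7, -0.5, 1.4]
opening: 0.552
```

```bash
python3 look.py d scene
```

```text
{'time_s': 6.35, 'ee_pos': [0.5629, 0.0572, 0.0638], 'orientation': [-1.5792, 0.0021, -1.9536], 'ft_force': [-0.7171, -0.4781, 1.4463], 'opening': 0.5515}
M press mm 27.1 68.3 jaw deg press -32.69992025280741
```

View pics/scene_d.png

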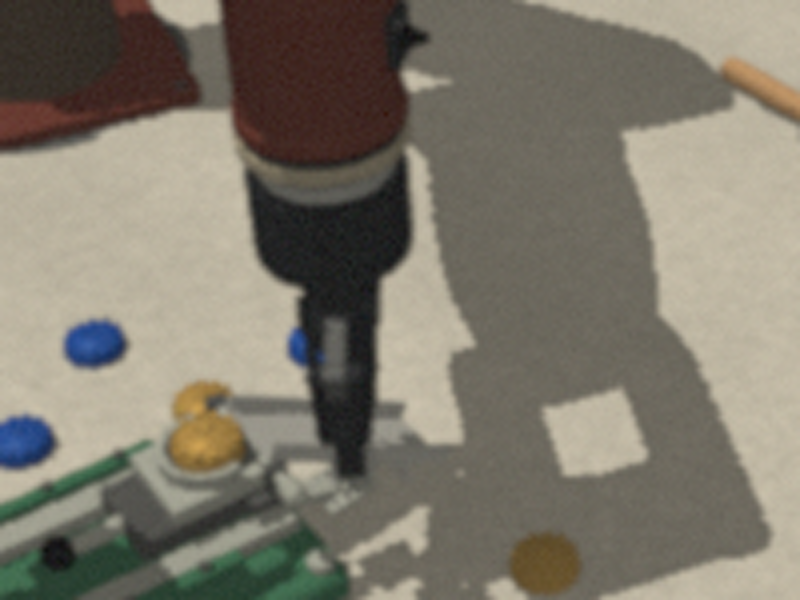

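>>> {"fn": "play_rows", "kwargs": {
  "deltas": [0,0,-1.5,0,47,0,0,0,0,47,0,0,0,0,47,0,0,0,0,47,0,0,0,0,47,0,0,0,0,47,0,0,0,0,47,0,0,0,0,47]
}}

```text
time_s: 7.4
ee_pos: [0.5631, 0.057, 0.0623]
orientation: [-1.579, 0.002, -1.954]
ft_force: [0.7, 0.1, 0.6]
opening: 0.547
```

Run:
```python
from bench import bot
import numpy as np
s=bot.get_state(); print(s["ft_force"],s["torque"],s["ee_pos"])
```

```text
[0.72132415 0.13895998 0.62723231] [-0.01104599  0.03113392 -0.03416296] [0.56308369 0.05702425 0.06231641]
```

>>> {"fn": "play_rows", "kwargs": {
  "deltas": [0,0,-1.5,0,47,0,0,0,0,47,0,0,-1.5,0,47,0,0,0,0,47,0,0,0,0,47,0,0,0,0,47,0,0,0,0,47,0,0,0,0,47]
}}

```text
time_s: 8.4
ee_pos: [0.5634, 0.0568, 0.0594]
orientation: [-1.578, 0.002, -1.954]
ft_force: [-0.9, -0.7, 2.3]
opening: 0.549
```

```bash
python3 look.py e
python3 - <<'E'
import pickle,cv2
im=pickle.load(open("im_e.pkl","rb"))["scene"]["color"][215:265,225:295]; cv2.imwrite("pics/pad_e.png",cv2.resize(im,None,fx=11,fy=11,interpolation=cv2.INTER_CUBIC))
E
```

```text
{'time_s': 8.4, 'ee_pos': [0.5634, 0.0568, 0.0594], 'orientation': [-1.5782, 0.0018, -1.9538], 'ft_force': [-0.9422, -0.6679, 2.2557], 'opening': 0.549}
M press mm 27.4 67.8 jaw deg press -32.71030339190669
```

View pics/pad_e.png

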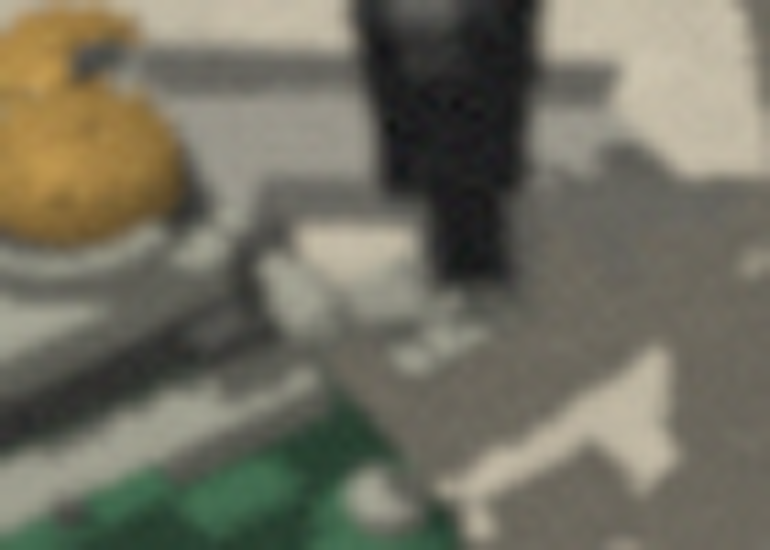

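>>> {"fn": "play_rows", "kwargs": {
  "deltas": [0,0,-13,0,47,0,0,-1,0,47,0,0,-0.5,0,47,0,0,-0.5,0,47,0,0,-0.3,0,47,0,0,-0.3,0,47,0,0,-0.3,0,47,0,0,-0.3,0,47]
}}

```text
time_s: 9.5
ee_pos: [0.5657, 0.0566, 0.046]
orientation: [-1.573, 0.003, -1.953]
ft_force: [-0.7, 0.2, 5.4]
opening: 0.548
```

```bash
python3 look.py f
python3 - <<'E'
import pickle,cv2
im=pickle.load(open("im_f.pkl","rb"))["scene"]["color"][205:265,225:295]; cv2.imwrite("pics/pad_f.png",cv2.resize(im,None,fx=10,fy=10,interpolation=cv2.INTER_CUBIC))
E
```

```text
{'time_s': 9.5, 'ee_pos': [0.5657, 0.0566, 0.046], 'orientation': [-1.5735, 0.0026, -1.9534], 'ft_force': [-0.7107, 0.1887, 5.4113], 'opening': 0.5477}
M press mm 29.7 67.2 jaw deg press -32.69222112339688
```

View pics/pad_f.png

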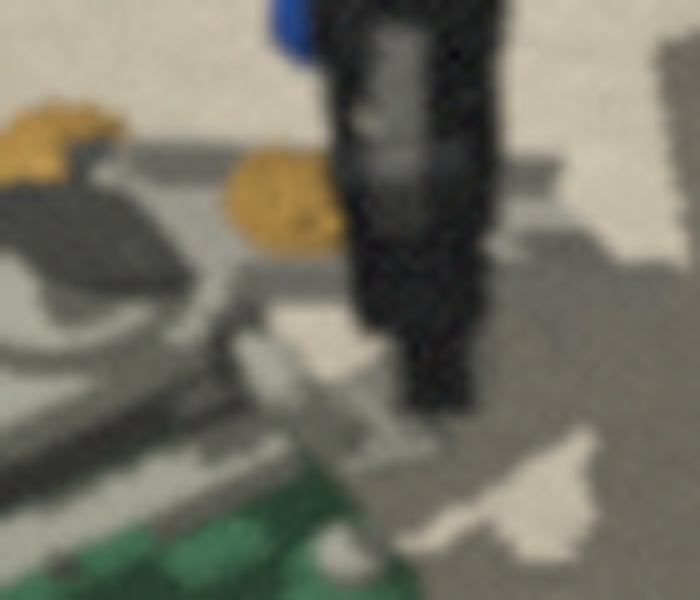

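View pics/top_f.png

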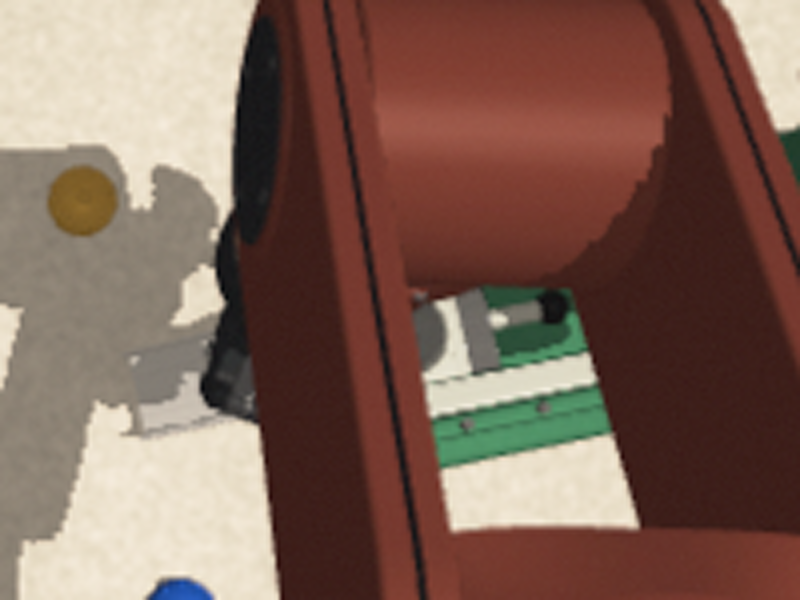

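>>> {"fn": "play_rows", "kwargs": {
  "deltas": [0,0,-0.3,0,47,0,0,-0.3,0,47,0,0,-0.3,0,47,0,0,-0.3,0,47,0,0,-0.3,0,47,0,0,-0.3,0,47,0,0,-0.3,0,47,0,0,-0.3,0,47]
}}

```text
time_s: 10.6
ee_pos: [0.5657, 0.0566, 0.046]
orientation: [-1.573, 0.002, -1.953]
ft_force: [-3.1, -1.1, 5.8]
opening: 0.552
```

```bash
python3 look.py g
python3 - <<'E'
from h import *
from bench import bot
S=pickle.load(open("im_g.pkl","rb"))["scene"]
im=S["color"][205:265,225:295]; cv2.imwrite("pics/pad_g.png",cv2.resize(im,None,fx=10,fy=10,interpolation=cv2.INTER_CUBIC))
p=np.load("pose.npy")
def W(P): c,s=np.cos(p[2]),np.sin(p[2]); return np.array([p[0]+c*P[0]-s*P[1],p[1]+s*P[0]+c*P[1],P[2]])
f=lambda P:(10*(proj(S,W(P))-[225,205])).round().tolist()
for y in (.04,.05,.055,.06,.065): 
    z=.075-(y-.022)*.577
    print("boss centre y",y,"rim up/left:",f((0,y-.0165,z+.0095)),"center dome",f((0,y+.006,z+.012)))
for th in (.3,.4,.5,.55):
    c,s=np.cos(th),np.sin(th); q=lambda u,v:(u*c+v*s+.022,-u*s+v*c+.075)
    print("paddle",th,[f((x,)+q(u,-.011)) for x,u in((.063,.041),(.063,.013),(.035,.041))])
print(bot.get_state()["ft_force"])
E
```

```text
{'time_s': 10.6, 'ee_pos': [0.5657, 0.0566, 0.046], 'orientation': [-1.5735, 0.0018, -1.9532], 'ft_force': [-3.128, -1.1443, 5.8113], 'opening': 0.552}
M press mm 29.7 67.2 jaw deg press -32.676106886495496
boss centre y 0.04 rim up/left: [168.0, 227.0] center dome [263.0, 174.0]
boss centre y 0.05 rim up/left: [214.0, 228.0] center dome [308.0, 176.0]
boss centre y 0.055 rim up/left: [237.0, 228.0] center dome [330.0, 177.0]
boss centre y 0.06 rim up/left: [259.0, 229.0] center dome [351.0, 177.0]
boss centre y 0.065 rim up/left: [281.0, 229.0] center dome [373.0, 178.0]
paddle 0.3 [[479.0, 408.0], [361.0, 435.0], [408.0, 330.0]]
paddle 0.4 [[470.0, 425.0], [355.0, 441.0], [399.0, 347.0]]
paddle 0.5 [[459.0, 442.0], [348.0, 447.0], [389.0, 364.0]]
paddle 0.55 [[453.0, 450.0], [345.0, 450.0], [383.0, 372.0]]
[-2.36096738 -0.70540628  4.70481425]
```

View pics/pad_g.png

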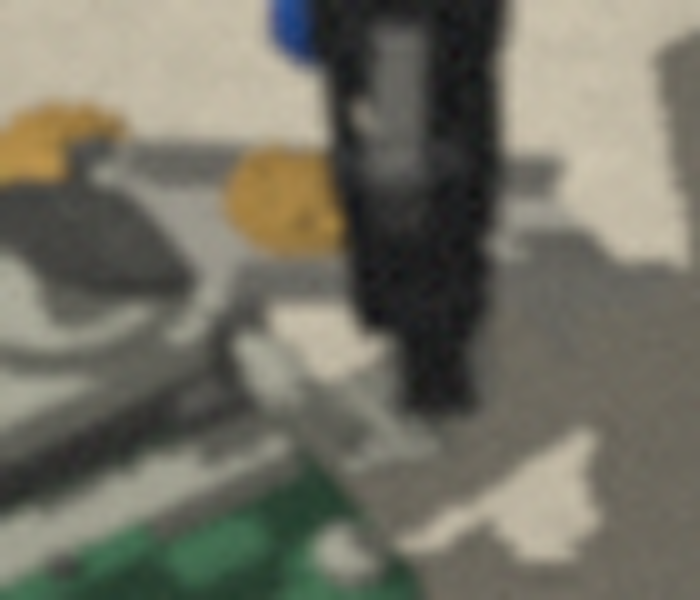

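>>> {"fn": "play_rows", "kwargs": {
  "deltas": [0,0,-0.8,0,47,0,0,-0.8,0,47,0,0,-0.8,0,47,0,0,-0.6,0,47,0,0,-0.6,0,47,0,0,-0.6,0,47,0,0,-0.6,0,47,0,0,-0.6,0,47]
}}

```text
time_s: 11.7
ee_pos: [0.5658, 0.0565, 0.0458]
orientation: [-1.574, 0.0, -1.953]
ft_force: [-3.1, -0.9, 8.5]
opening: 0.554
```

```bash
python3 look.py h
python3 - <<'E'
from h import *
S=pickle.load(open("im_h.pkl","rb"))["scene"]
im=S["color"][205:265,225:295]; cv2.imwrite("pics/pad_h.png",cv2.resize(im,None,fx=10,fy=10,interpolation=cv2.INTER_CUBIC))
E
```

```text
{'time_s': 11.7, 'ee_pos': [0.5658, 0.0565, 0.0458], 'orientation': [-1.5736, 0.0004, -1.9528], 'ft_force': [-3.1424, -0.9008, 8.4632], 'opening': 0.5542}
M press mm 29.8 67.1 jaw deg press -32.6551395182369
```

View pics/pad_h.png

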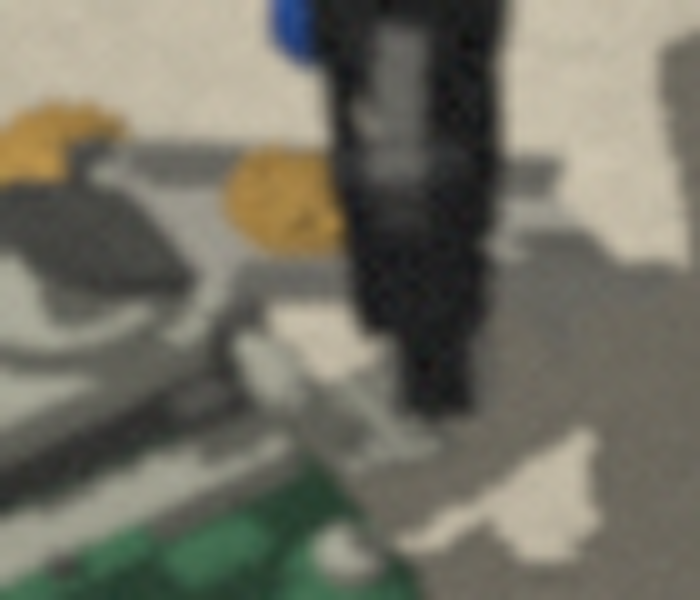

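The tool no longer sinks (z 45.8 mm) while the force rose to 8.5 N, so it is at a stop. The boss, at (290,200) in the crop, hasn't moved and rests against the finger. Handing in.

```bash
python3 -c "
from bench import bot
print(bot.hand_in())"
```

```text
the job is handed in; nothing more can be done
None
```

The job is handed in at about 11.8 s on the robot's clock: one finger is holding the ejector paddle down and the boss is resting on the chute against the other finger.

- **Boss:** it slid out of the die and stopped about 37 mm down the 120 mm chute, clear of the die. It stayed at the same place in the last three pictures, about 2 s apart.
- **Paddle:** when I pushed slightly harder, the tool stayed at about 46 mm and the force rose from about 5.5 N to 8.5 N, so it was against a stop. In the pictures the paddle is at about 0.5 to 0.55 rad, which is fully down or nearly so.
- **Not fully confirmed:**
  - The fingers block the view of where the boss touches the finger, so I infer that contact from the boss standing still on the polished slope.
  - I can't rule out that part of the final stop force comes from the chute finger touching the chute floor.
  - The finger sits on the outer half of the paddle but did not slip.
- **Disagreement:** an early force reading of 1.4 N looked like contact with the paddle but was noise. The next step down read 0.6 N, and real contact came about 3 mm lower.
- **Other things:** I did not see any bystander move, but the arm hid some of them in the last pictures and I did not check each one.

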